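# Stand the tall cascade pot up on its place

## Task

Tip the tall blue bonsai pot up off its wooden rest so that it stands by itself on the bench, then slide it along the bench without lifting it until its foot stands wholly on the white painted square, and take the hand away. Then check that it does not wobble: touch it lightly from the side near its top, and leave it standing there still. Handle it gently, do not let it fall over, and leave the other pots and things where they are.

Things in the scene. Friction and masses are not known exactly. Their poses are not given: they have to be found in the camera images.
- pot: tall square blue ceramic pot with brown foot and rim, 160 mm tall, 0.45 to 0.8 kg. Foot 60 x 60 mm, 8 mm high, flat; body 66 x 66 mm, straight walls; rim 80 x 80 mm over the top 16 mm; hollow. Origin: centre of its underside; z along its axis to the open top, x and y square to its faces. Starts leaning 45 deg on the rest, top towards the rest's -x, foot edge on the bench along its y
- pot_mass (a point): the pot's centre of mass, on its axis, about 75 mm above its underside. Tipped about its foot edge it rocks onto its foot by itself once within about 20 deg of upright. Standing, a side push lower than about 35 mm above the bench slides it; a higher one may tip it over
- rest: the fixed light wooden rest under the leaning pot. Origin: on the bench, in the middle of the foot edge on which the leaning pot stands. Its -x is the way the pot leans, y runs along the pot's foot edge. It is 64 mm wide along y, reaches from x = -44 mm to x = -115 mm and is at most 72 mm high (highest at x = -77 mm)
- mark: the white painted square with a thin yellow line inside, 130 x 130 mm, flat on the bench (no height to speak of). Origin: its centre; x and y square to its sides. It lies to the left or to the right of the rest
- shallow_pot: bystander: shallow brown rectangular pot, 118 x 88 mm, 34 mm high; on the other side of the rest from the white square. Origin: centre of its underside
- yellow_pot: bystander: yellow rectangular pot, 148 x 103 mm, 45 mm high. Origin: centre of its underside
- bowl_pot: bystander: terracotta bowl, 104 mm across, 55 mm high. Origin: centre of its underside
- glue: bystander: small yellow bottle with a green cap, 48 mm across, 120 mm high. Origin: centre of its underside
- blue_case: bystander: blue case, 100 x 150 mm, 45 mm high. Origin: centre of its underside
- flat_brush: bystander: flat brush with a wooden handle, 200 mm long, lying on the far part of the bench. Origin: under the middle of its length, on the bench
Things that resemble listed ones, but are neither listed nor needed, are in the scene too. What is meant by the pot is not pink or yellow, and is the larger of those in its own colour.

How it is judged:
On the way, in this order (a step that is already met when the one before it is completed fails the run):
1. the pot stands upright on its foot, untouched (angle between pot's own z axis and vertical below 0.06 rad and height (world z) of pot below 0.01 m and contact force between pot and the arm below 0.05 N and contact force between pot and the fingers below 0.05 N), for 0.2 s.
2. the pot stands upright with its foot wholly on the white square, untouched (all of step 1 and x of pot in the frame of mark between -0.035 and 0.035 m and y of pot in the frame of mark between -0.035 and 0.035 m), for 0.2 s.
3. the fingers touch the standing pot near its top (contact force between pot and the fingers above 0.15 N and z of the grasp point in the frame of pot above 0.1 m and angle between pot's own z axis and vertical below 0.2 rad), for 0.02 s.
At the end, for the whole second after the job is handed in: The pot stands upright (within 3 deg) on the bench, at rest, its centre within 38 mm of the white square's centre along each side of the square, nothing touching it (angle between pot's own z axis and vertical below 0.05 rad and height (world z) of pot between -0.005 and 0.01 m and x of pot in the frame of mark between -0.038 and 0.038 m and y of pot in the frame of mark between -0.038 and 0.038 m and linear speed of pot below 0.02 m/s and angular speed of pot below 0.15 rad/s).
It fails at once if the pot has fallen on its side or off the bench (angle between pot's own z axis and vertical above 1.1 rad or height (world z) of pot below -0.1 m).
It fails at once if another pot, the bottle, the brush or the case was shifted by more than 30 mm (distance of any of shallow_pot, yellow_pot, bowl_pot, glue, blue_case, flat_brush from where it was at the start of the episode above 0.03 m).
It fails at once if the pot was lifted off the bench (height (world z) of pot above 0.06 m).
It fails at once if the pot was handled roughly (over 30 N) (contact force between pot and the fingers above 30 N).
It also fails if it takes over 67 s, if anything falls off the work surface, if the arm or the gripper's body presses on something with over 40 N, if the wrist force passes 120 N, or if a joint passes its speed limit or range.

## Robot

A 6-joint arm with a two-finger parallel gripper is mounted at the origin on the work surface. World frame = base frame: x ahead of the robot, y to its left, z up, the work surface at z = 0. Lengths are in m, angles in rad, forces in N, time in s.
With the tool pointing down it reaches from about 0.3 to 1 m from the base axis. Payload 5.1 kg.
Tool frame: the origin (TCP) lies midway between the tips of the shut fingers; the grasp point (between the pads) lies 19 mm behind it; y points along the fingers, z is the direction in which the jaws open and shut, and the axes are right-handed (so a half turn about y gives the same grasp; the last joint's range is limited). The gripper opens to 95 mm and grips with 3 to 60 N. Pads are 20 mm wide; open, the fingers measure 119 mm over their backs; the gripper's body (75 mm by 180 mm) begins 59 mm behind the grasp point.
Start: joints at [1.242, 0.124, 1.65, -0, 1.367, -0.083], TCP at [0.158, 0.63, 0.215] pointing down, gripper open.
Joint ranges: [-2.61, 2.61], [-1.02, 2.33], [0.03, 2.71], [-1.35, 4.49], [0.32, 2.68], [-2.91, 2.91]. Speed limits (rad/s): [2.57, 2.57, 3.14, 3.14, 3.14, 3.14].

## Interface

Orientations are given as [roll, pitch, yaw] about the fixed x, y, z axes, in that order (R = Rz(yaw) Ry(pitch) Rx(roll)).
In Python, from station import observe, eyes, ctrl gives the robot as it stands.
- The arm moves only by the tool carry_out, never from a script. Its argument "moves" is a list of rows, each a list of 4 numbers: the shift along the world's x, y, z in m, then the turn about the world's z in rad. A call has 1 to 12 rows; each row is the pose to reach, as a shift and turn from the pose commanded when the call began; what a row does not reach only later rows make up. A row lasts 1/10 s, in which the tool goes at most 50 mm and 8.59 degrees, less where a joint would pass 70% of its speed; a pose out of reach is approached as far as the arm can. A call with a gripper value outside its range is refused whole. "grip" is the closure in counts, from 0 (fully open) to 255 (shut), set as the call begins (left out, the last holds). The fingers move at their own pace and stop on an object; "newtons" is the grip in N (left out, the last holds). Time passes only in rows, so rows that repeat a pose let the fingers close. It gives the time, the measured TCP pose, the force and the opening at its end, in the units of the state.
- observe(): the state, without advancing time (a new reading comes with each control period).
- eyes.grab_frame(name): name is "scene" or "side" or "wrist"; returns a dict with "img" (480x640x3 uint8, red, green, blue), "intrinsics" (3x3 intrinsics, pixels), "k1" (the pictures are not rectified: a ray, as slopes to the right and down, at radius r is drawn at 1 + k1 r^2 times it, then the intrinsics apply), "position" and "orientation" of the camera in the world. Camera axes: x right, y down, z forward; pixel columns grow to the right and rows downward; lengths in m; the calibration is good to about 2 mm. A picture is of the moment at which its call begins. There is no depth.
- ctrl.finish_job(): hands the job in, once; it reports no verdict.
Trained networks look in the newest picture that a camera, given by its name, has taken for a name from the list of things; names that differ only in an ending like _2 or _b are one class to them, and where a whole thing is asked for, a point or a joint stands for the part that bears it (a point fixed in the world has none). Each returns a list of dicts, best first, with "score" (0 to 1); they miss things now and then, are a little off and sometimes report something else, mostly with a low value. They report only what shows in the picture. A call takes as long as a camera call. They do not tell look-alikes from the thing itself.
- eyes.find_in(camera, label): "point" ([x, y, z] in m, in world coordinates, good to about 4 mm: the middle of the surface that is visible of it).
- eyes.spot_point(camera, label): "point" ([x, y, z] in m, in world coordinates, good to about 4 mm: a listed point, or the origin of a listed thing).
The state is a dict: "t": time; "joints": joint angles; "qd": joint speeds; "effort": joint torques, N m; "tcp_pos": TCP position; "ee_rot": TCP orientation; "ft_force": force on the tool from outside, world axes, zero at the start; "ft_torque": the same for the moment, N m; "grip_width": finger opening in m.
Only numpy, scipy, OpenCV 4.12 (cv2) and the standard library are available. Lean on these libraries where they do the work, as an engineer would, in place of code of your own. Each camera call takes 0.05 s, during which the arm holds its last target. There are 200 camera calls.

## Working session

There is one attempt and no reset: what is moved stays moved. The work goes in short steps, Python scripts to look and compute and a tool call to move; the robot and the scene stay as the last step left them, time stands still between calls to the robot, and variables do not carry over. Pictures are saved under pics/ and viewed, about 8 in all and at most 12, crops included, and the job is handed in when it is done.

Besides the shell and the picture viewer there is one more tool, called after ">>>" by a JSON object that holds its "op" and its "data". carry_out: Moves the arm, as the interface text tells. Its arguments: {"type":"object","properties":{"moves":{"type":"array","items":{"type":"array","items":{"type":"number"}}},"grip":{"type":"number"},"newtons":{"type":"number"}},"required":["moves"]}

```bash
mkdir -p pics; ls
python3 - <<'E'
from station import observe, eyes, ctrl
import cv2, numpy as np
s=observe(); print(s['t'],s['tcp_pos'],s['ee_rot'],s['grip_width'])
ims=[]
for c in ['scene','side']:
    f=eyes.grab_frame(c); cv2.imwrite(f'pics/{c}0.png',f['img'][:,:,::-1]); print(c,f['position'],f['orientation'],f['intrinsics'],f['k1'])
    for l in ['pot','pot_mass','rest','mark','shallow_pot','yellow_pot','bowl_pot','glue','blue_case','flat_brush']:
        print(l,[(np.round(d['point'],3).tolist(),round(d['score'],2)) for d in eyes.spot_point(c,l)])
E
```

```text
pics
0.0 [0.15799362 0.62984994 0.21341278] [-1.57282975e+00  1.69851346e-04 -2.45784041e-01] 0.09493882693400331
scene [0.96277032 0.6402735  0.91222855] [-2.37162488  0.00735291  2.51922395] [[446.54505431   0.         321.85965808]
 [  0.         446.54505431 235.28849419]
 [  0.           0.           1.        ]] -0.02999944684304266
pot [([0.503, -0.172, 0.031], 0.95), ([0.433, 0.209, 0.029], 0.9), ([0.641, 0.004, 0.022], 0.61)]
pot_mass [([0.415, 0.155, 0.026], 0.95), ([0.766, 0.1, -0.002], 0.64), ([0.587, -0.009, 0.074], 0.6), ([0.427, -0.181, 0.038], 0.59)]
rest []
mark [([0.599, 0.244, -0.003], 0.58)]
shallow_pot [([0.606, -0.264, 0.002], 0.75)]
yellow_pot [([0.619, 0.466, -0.0], 0.85), ([0.768, 0.099, -0.001], 0.4), ([0.564, -0.449, -0.002], 0.25)]
bowl_pot [([0.566, -0.45, -0.001], 0.97), ([0.586, -0.008, 0.075], 0.62)]
glue [([0.779, -0.042, -0.003], 0.71)]
blue_case [([0.401, -0.491, -0.005], 0.76)]
flat_brush [([0.639, 0.004, 0.022], 0.73), ([0.767, 0.099, 0.001], 0.62)]
side [ 0.42942842 -1.01571858  0.92808828] [-2.29422201  0.00374917 -0.04915817] [[509.0714297    0.         323.07154709]
 [  0.         509.0714297  239.22236745]
 [  0.           0.           1.        ]] -0.11659065393777696
pot [([0.205, 0.273, 0.024], 0.72), ([0.434, 0.218, 0.025], 0.65), ([0.505, -0.169, 0.033], 0.64), ([0.64, -0.002, 0.016], 0.62)]
pot_mass [([0.418, 0.161, 0.031], 0.88), ([0.258, 0.29, 0.026], 0.82), ([0.588, -0.005, 0.072], 0.61), ([0.429, -0.179, 0.033], 0.59)]
rest []
mark [([0.595, 0.237, -0.001], 0.71)]
shallow_pot []
yellow_pot [([0.62, 0.462, -0.002], 0.93)]
bowl_pot [([0.565, -0.451, -0.004], 0.74), ([0.64, 0.0, 0.02], 0.74)]
glue [([0.78, -0.039, 0.002], 0.83)]
blue_case [([0.397, -0.498, 0.001], 0.91)]
flat_brush [([0.768, 0.103, 0.0], 0.61)]
```

View pics/scene0.png

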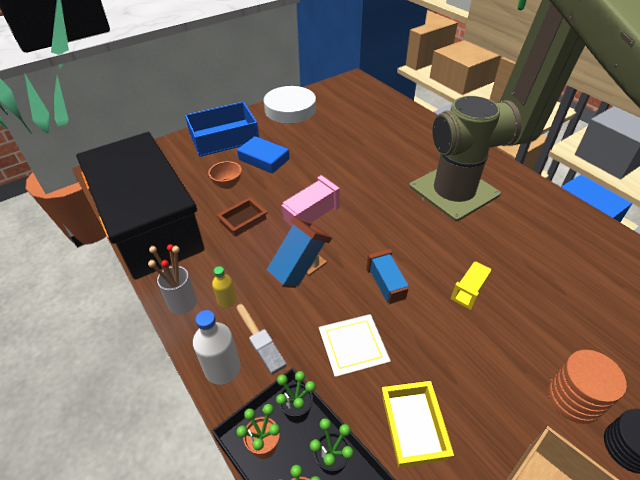

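View pics/side0.png

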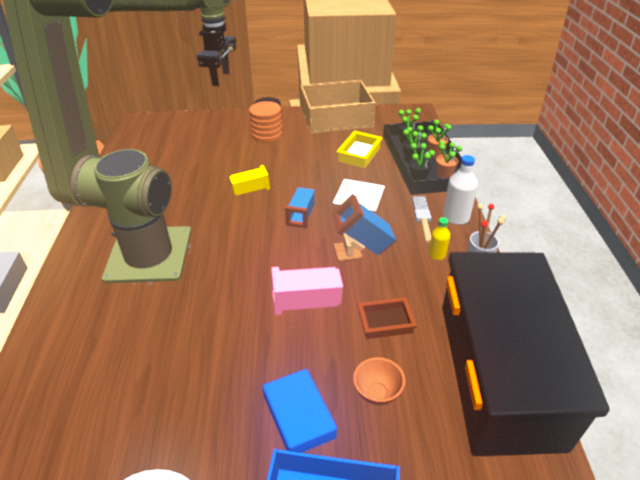

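Run:
```python
import cv2, numpy as np
a=cv2.imread('pics/scene0.png')[213:293,260:340]; b=cv2.imread('pics/side0.png')[187:267,325:405]
cv2.imwrite('pics/crop1.png',np.hstack([cv2.resize(i,(400,400),interpolation=cv2.INTER_CUBIC) for i in(a,b)]))
```

```text
(no output)
```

View pics/crop1.png

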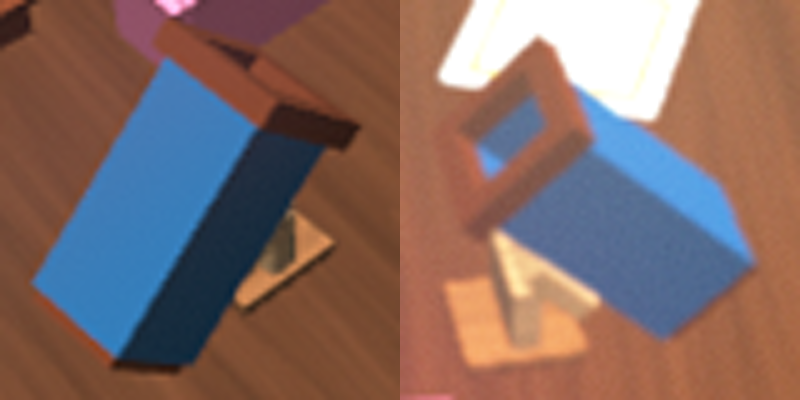

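```bash
cat > h.py <<'E'
import numpy as np, cv2
from scipy.spatial.transform import Rotation as R
from scipy.optimize import least_squares
def proj(f,P):
    # camera pose orientation = roll,pitch,yaw about fixed axes
    p=R.from_euler('xyz',f['orientation']).inv().apply(np.atleast_2d(P)-f['position'])
    s=p[:,:2]/p[:,2:]; s=s*(1+f['k1']*(s**2).sum(1,keepdims=True)); K=f['intrinsics']
    return s*[K[0,0],K[1,1]]+[K[0,2],K[1,2]]
def ray0(f,uv,z=0.):  # pixel -> world point at height z
    K=f['intrinsics']; d=(np.array(uv,float)-[K[0,2],K[1,2]])/K[0,0]; s=d.copy()
    for _ in range(10): s=d/(1+f['k1']*(s@s))
    v=R.from_euler('xyz',f['orientation']).apply([*s,1]); p=np.array(f['position']); return p+v*(z-p[2])/v[2]
def lean(q,P,th=np.pi/4):  # q=x,y,psi of foot edge; pot points -> world
    P=np.array(P,float)+[30,0,0]; P=R.from_euler('y',-th).apply(P)/1000
    return R.from_euler('z',q[2]).apply(P)+[q[0],q[1],0]
E
python3 - <<'E'
from h import *
from station import eyes
F={c:eyes.grab_frame(c) for c in('scene','side')}
O={'scene':((260,213),0),'side':((325,187),400)}
C={'scene':[((35,285),(33,-33,8)),((113,357),(33,33,8)),((165,60),(33,-33,144)),((258,128),(33,33,144)),((190,364),(-30,30,0))],
'side':[((540,38),(40,40,160)),((592,135),(40,-40,160)),((475,235),(-40,-40,160)),((437,125),(-40,40,160)),((755,265),(33,-33,8)),((663,340),(-30,-30,0)),((720,185),(33,33,8))]}
def pix(c): return np.array([((u-O[c][1]+.5)/5-.5+O[c][0][0],(v+.5)/5-.5+O[c][0][1]) for (u,v),_ in C[c]])
def res(q,cs=('scene','side')): return np.vstack([proj(F[c],lean(q,[p for _,p in C[c]]))-pix(c) for c in cs])
for cs in(('scene','side'),('scene',),('side',)):
    s=least_squares(lambda q:res(q,cs).ravel(),[.619,0,.13],loss='soft_l1'); print(cs,s.x.round(4)); print(res(s.x,cs).round(1).tolist())
    q=s.x if len(cs)==2 else q
print('rim mid',lean(q,[0,0,152]),'upright centre',lean(q,[0,0,0],0))
# mark: white mask corners
for c,roi in(('scene',(300,300,400,390)),('side',(325,165,395,215))):
    im=F[c]['img'].astype(int); m=np.zeros(im.shape[:2],np.uint8); x0,y0,x1,y1=roi
    m[y0:y1,x0:x1]=(im.min(2)>150)[y0:y1,x0:x1]
    k=max(cv2.findContours(m,0,2)[0],key=cv2.contourArea); W=np.array([ray0(F[c],p[0])[:2] for p in k])
    r=cv2.minAreaRect(W.astype(np.float32)*1000); print(c,r)
E
```

```text
('scene', 'side') [ 0.6213 -0.0037  0.1607]
[[-1.5, -0.4], [0.3, -0.0], [-1.3, -1.9], [-1.3, -1.9], [-3.1, 1.5], [-0.3, -1.8], [-2.4, -2.1], [-2.1, -1.2], [-1.6, 1.2], [0.2, -1.1], [2.7, -0.7], [-0.4, -0.8]]
('scene',) [ 6.201e-01 -4.000e-04  1.335e-01]
[[-0.4, -0.2], [0.9, 0.6], [0.6, -1.2], [0.1, -0.7], [-2.2, 2.3]]
('side',) [ 0.623  -0.0075  0.178 ]
[[0.3, -0.7], [-1.2, -0.9], [-0.8, 0.3], [-0.9, 2.6], [1.2, -0.4], [3.7, 0.3], [0.1, -0.1]]
rim mid [ 0.53617034 -0.01750292  0.12869343] upright centre [0.65093893 0.00110332 0.        ]
scene ((596.6378173828125, 241.98782348632812), (132.10118103027344, 131.149169921875), 70.23670196533203)
side ((597.6195068359375, 238.29910278320312), (139.257568359375, 135.90582275390625), 70.55870056152344)
```

The leaning blue pot (scene 297,252) on the wooden rest is the target. The smaller blue one lying at (388,275), the pink one at (312,200) and the yellow one at (470,285) are look-alikes. The crop confirms it: larger, blue, brown rim, propped on the rest. I'm moving above its rim.

>>> {"op": "carry_out", "data": {"moves": [[0.015,-0.03,0.02,0.05],[0.03,-0.06,0.04,0.1],[0.05,-0.09,0.06,0.15],[0.07,-0.12,0.08,0.2],[0.09,-0.155,0.09,0.25],[0.11,-0.19,0.09,0.3],[0.13,-0.225,0.09,0.35],[0.15,-0.26,0.09,0.396],[0.17,-0.295,0.09,0.396],[0.19,-0.325,0.09,0.396],[0.21,-0.36,0.09,0.396],[0.23,-0.395,0.09,0.396]], "grip": 0, "newtons": 10}}

```text
t: 2.4
tcp_pos: [0.3887, 0.234, 0.3049]
ee_rot: [-1.571, -0.001, 0.151]
ft_force: [0.1, 0.2, -0.0]
grip_width: 0.0952
```

>>> {"op": "carry_out", "data": {"moves": [[0.02,-0.035,0,0],[0.04,-0.07,0,0],[0.06,-0.1,0,0],[0.08,-0.135,0,0],[0.1,-0.17,0,0],[0.115,-0.2,-0.01,0],[0.13,-0.225,-0.02,0],[0.14,-0.24,-0.025,0],[0.148,-0.251,-0.03,0],[0.148,-0.251,-0.03,0],[0.148,-0.251,-0.03,0]]}}

```text
t: 3.5
tcp_pos: [0.5361, -0.0149, 0.2748]
ee_rot: [-1.57, 0.0, 0.151]
ft_force: [-0.8, -0.6, 0.0]
grip_width: 0.0953
```

Run:
```python
from h import *
from station import eyes,observe
s=observe(); print(s['t'],s['tcp_pos'].round(4),s['ee_rot'],s['grip_width'],s['ft_force'])
f=eyes.grab_frame('wrist'); im=f['img'].copy()
q=[.621,-.003,.15]
for P in [(a,b,160) for a in(40,-40) for b in(40,-40)]+[(33,33,8),(33,-33,8)]:
    u=proj(f,lean(q,P))[0]; print(P,u.round()); cv2.circle(im,tuple(int(i) for i in u),4,(0,255,0),1)
cv2.imwrite('pics/w1.png',im[:,:,::-1]); print(f['position'])
```

```text
3.5 [ 0.5361 -0.0149  0.2748] [-1.57028552e+00  1.11855307e-04  1.50673392e-01] 0.09526889413276937 [-0.76552996 -0.61154551  0.04183464]
(40, 40, 160) [376. 256.]
(40, -40, 160) [270. 256.]
(-40, 40, 160) [370. 171.]
(-40, -40, 160) [276. 170.]
(33, 33, 8) [353. 308.]
(33, -33, 8) [293. 308.]
[ 0.45437025 -0.02746524  0.44470186]
```

View pics/w1.png

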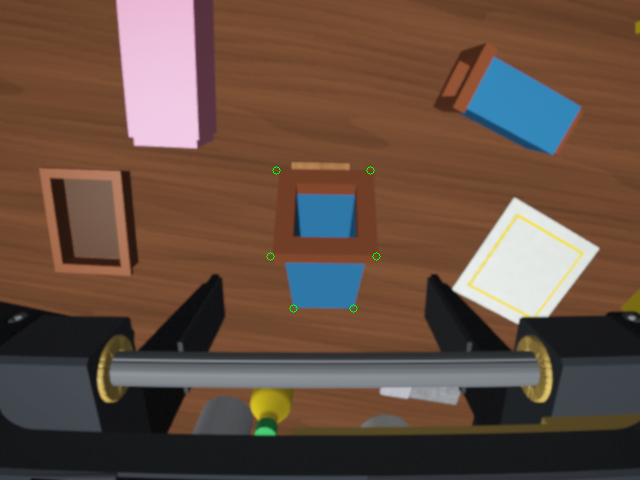

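Wrist picture: the rim corners at (277,170), (371,170), (273,260), (378,260) match the projected model within a few px. It is aligned and centred, so I'm descending and gripping the rim.

>>> {"op": "carry_out", "data": {"moves": [[0,0,-0.03,0],[0,0,-0.06,0],[0,0,-0.085,0],[0,0,-0.11,0],[0,0,-0.13,0],[0,0,-0.145,0],[0,0,-0.157,0],[0,0,-0.165,0],[0,0,-0.165,0],[0,0,-0.165,0]]}}

```text
t: 4.55
tcp_pos: [0.5367, -0.0156, 0.1104]
ee_rot: [-1.571, -0.001, 0.15]
ft_force: [0.3, -0.4, -0.7]
grip_width: 0.0951
```

>>> {"op": "carry_out", "data": {"moves": [[0,0,0,0],[0,0,0,0],[0,0,0,0],[0,0,0,0],[0,0,0,0],[0,0,0,0],[0,0,0,0],[0,0,0,0]], "grip": 255, "newtons": 8}}

```text
t: 5.35
tcp_pos: [0.5367, -0.0155, 0.1103]
ee_rot: [-1.571, -0.001, 0.15]
ft_force: [0.4, 0.1, 5.5]
grip_width: 0.0802
```

>>> {"op": "carry_out", "data": {"moves": [[0.0057,0.0009,0.0036,0],[0.0115,0.0017,0.007,0],[0.0174,0.0026,0.0101,0],[0.0234,0.0035,0.013,0],[0.0296,0.0045,0.0156,0],[0.0359,0.0054,0.0179,0],[0.0423,0.0064,0.02,0],[0.0487,0.0073,0.0217,0],[0.0552,0.0083,0.0232,0],[0.0618,0.0093,0.0244,0],[0.0684,0.0103,0.0253,0],[0.075,0.0113,0.0259,0]]}}

```text
t: 6.55
tcp_pos: [0.6118, -0.0042, 0.1357]
ee_rot: [-1.571, -0.0, 0.15]
ft_force: [0.1, 0.0, -3.4]
grip_width: 0.0803
```

Run:
```python
from h import *
from station import eyes,observe
s=observe(); print(s['t'],s['tcp_pos'].round(4),s['grip_width'],s['ft_force'])
a=eyes.grab_frame('scene')['img'][170:310,240:380]; b=eyes.grab_frame('side')['img'][130:270,305:445]
cv2.imwrite('pics/c2.png',np.hstack([cv2.resize(i,(400,400),interpolation=cv2.INTER_CUBIC) for i in(a,b)])[:,:,::-1])
```

```text
6.55 [ 0.6118 -0.0042  0.1357] 0.08032518757266717 [ 0.14335576  0.04470511 -3.40793344]
```

View pics/c2.png

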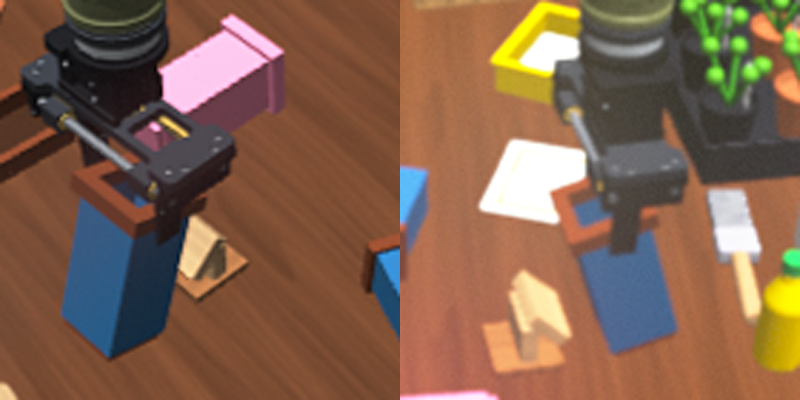

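The crop shows the pot about 15–20° from upright, held by the rim and clear of the rest. I'm completing the arc.

>>> {"op": "carry_out", "data": {"moves": [[0.0067,0.001,0.0002,0],[0.0134,0.002,0.0003,0],[0.02,0.003,0,0],[0.0267,0.004,-0.0006,0],[0.0333,0.005,-0.0015,0],[0.0367,0.0055,-0.002,0],[0.04,0.006,-0.0026,0],[0.04,0.006,-0.0026,0],[0.04,0.006,-0.0026,0]]}}

```text
t: 7.55
tcp_pos: [0.6517, 0.0018, 0.1333]
ee_rot: [-1.571, -0.001, 0.15]
ft_force: [1.5, 0.9, -0.3]
grip_width: 0.0798
```

>>> {"op": "carry_out", "data": {"moves": [[0,0,0,0],[0,0,0,0],[0,0,0,0],[0,0,0,0],[0,0,0,0],[0,0,0,0],[0,0,0,0],[0,0,0,0],[0,0,0,0],[0,0,0,0]], "grip": 0}}

```text
t: 8.55
tcp_pos: [0.6512, 0.0018, 0.133]
ee_rot: [-1.571, -0.0, 0.15]
ft_force: [-0.2, 0.7, -0.1]
grip_width: 0.095
```

Run:
```python
from h import *
from station import eyes,observe
s=observe(); print(s['t'],s['tcp_pos'].round(4),s['grip_width'],s['ft_force'])
q=[.621,-.003,.15]
ims=[]
for c,(x,y) in(('scene',(240,170)),('side',(305,130))):
    f=eyes.grab_frame(c); i=cv2.resize(f['img'][y:y+140,x:x+140],(400,400),interpolation=cv2.INTER_CUBIC)
    for P in [(a,b,160) for a in(40,-40) for b in(40,-40)]+[(a,b,8) for a in(33,-33) for b in(33,-33)]:
        u=(proj(f,lean(q,P,0))[0]-(x,y)+.5)*400/140; cv2.circle(i,tuple(int(v) for v in u),4,(0,255,0),1)
    ims.append(i)
    print([(np.round(d['point'],3).tolist(),round(d['score'],2)) for l in('pot','pot_mass') for d in eyes.spot_point(c,l)])
cv2.imwrite('pics/c3.png',np.hstack(ims)[:,:,::-1])
```

```text
8.55 [0.6512 0.0018 0.133 ] 0.09497752361431808 [-0.16097167  0.71939407 -0.08935228]
[([0.433, 0.217, 0.024], 0.85), ([0.204, 0.276, 0.022], 0.77), ([0.502, -0.172, 0.032], 0.59), ([0.649, 0.004, -0.001], 0.56), ([0.416, 0.157, 0.028], 0.97), ([0.649, 0.002, 0.075], 0.79), ([0.43, -0.183, 0.038], 0.61), ([0.258, 0.29, 0.026], 0.58)]
[([0.207, 0.279, 0.024], 0.93), ([0.434, 0.216, 0.025], 0.85), ([0.508, -0.17, 0.032], 0.75), ([0.561, -0.448, -0.004], 0.7), ([0.649, 0.002, -0.003], 0.67), ([0.414, 0.159, 0.03], 0.91), ([0.649, 0.004, 0.071], 0.87), ([0.431, -0.177, 0.037], 0.8), ([0.257, 0.29, 0.028], 0.7), ([0.764, 0.1, 0.001], 0.62)]
```

View pics/c3.png

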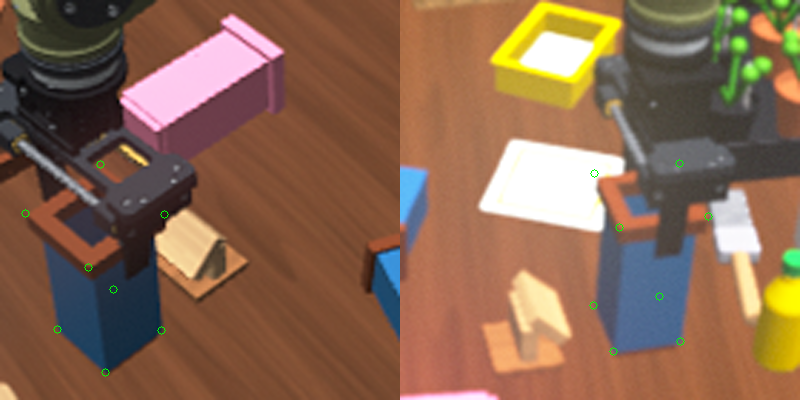

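The pot stands upright at (0.649, 0.003) and the fingers are clear of it. I'm regripping lightly and sliding it to the mark centre at (0.597, 0.241).

>>> {"op": "carry_out", "data": {"moves": [[0,0,0,0],[0,0,0,0],[0,0,0,0],[0,0,0,0],[0,0,0,0],[0,0,0,0],[0,0,0,0],[0,0,0,0]], "grip": 255, "newtons": 8}}

```text
t: 9.65
tcp_pos: [0.6512, 0.0017, 0.133]
ee_rot: [-1.571, -0.0, 0.15]
ft_force: [0.2, -1.3, -0.8]
grip_width: 0.0797
```

>>> {"op": "carry_out", "data": {"moves": [[-0.0005,0.003,0,0],[-0.0015,0.008,0,0],[-0.003,0.015,0,0],[-0.005,0.023,0,0],[-0.007,0.032,0,0],[-0.009,0.041,0,0],[-0.011,0.05,0,0],[-0.013,0.059,0,0],[-0.0145,0.066,0,0],[-0.0155,0.071,0,0],[-0.016,0.074,0,0],[-0.016,0.075,0,0]]}}

```text
t: 10.85
tcp_pos: [0.6353, 0.0767, 0.1333]
ee_rot: [-1.572, -0.0, 0.151]
ft_force: [-0.9, -5.0, 4.0]
grip_width: 0.0803
```

Run:
```python
from h import *
from station import eyes,observe
s=observe(); print(s['t'],s['tcp_pos'].round(4),s['grip_width'],s['ft_force'])
for c in('scene','side'):
    eyes.grab_frame(c)
    print([(np.round(d['point'],3).tolist(),round(d['score'],2)) for l in('pot','pot_mass') for d in eyes.spot_point(c,l) if d['point'][0]>.55])
```

```text
10.85 [0.6353 0.0767 0.1333] 0.08030194561862619 [-0.85615579 -5.00854939  3.97643066]
[([0.634, 0.076, 0.001], 0.92), ([0.633, 0.075, 0.076], 0.93)]
[([0.635, 0.073, -0.0], 0.57), ([0.636, 0.076, 0.074], 0.64)]
```

>>> {"op": "carry_out", "data": {"moves": [[-0.0005,0.003,0,0],[-0.002,0.009,0,0],[-0.004,0.017,0,0],[-0.006,0.026,0,0],[-0.008,0.035,0,0],[-0.01,0.044,0,0],[-0.012,0.053,0,0],[-0.014,0.062,0,0],[-0.016,0.071,0,0],[-0.018,0.08,0,0],[-0.0195,0.087,0,0],[-0.0205,0.092,0,0]]}}

```text
t: 12.35
tcp_pos: [0.6146, 0.1688, 0.1329]
ee_rot: [-1.571, 0.0, 0.15]
ft_force: [0.8, -4.7, 4.4]
grip_width: 0.0801
```

>>> {"op": "carry_out", "data": {"moves": [[-0.0015,0.007,0,0],[-0.0035,0.015,0,0],[-0.0055,0.024,0,0],[-0.0075,0.033,0,0],[-0.0095,0.042,0,0],[-0.0115,0.051,0,0],[-0.0135,0.06,0,0],[-0.015,0.067,0,0],[-0.0165,0.072,0,0],[-0.017,0.074,0,0],[-0.017,0.074,0,0],[-0.017,0.074,0,0]]}}

```text
t: 13.55
tcp_pos: [0.5974, 0.2431, 0.1326]
ee_rot: [-1.57, 0.001, 0.15]
ft_force: [1.3, -2.0, 1.8]
grip_width: 0.0801
```

>>> {"op": "carry_out", "data": {"moves": [[0,0,0,0],[0,0,0,0],[0,0,0,0],[0,0,0,0],[0,0,0,0],[0,0,0,0],[0,0,0,0],[0,0,0,0],[0,0,0,0],[0,0,0,0]], "grip": 0}}

```text
t: 14.55
tcp_pos: [0.5977, 0.2427, 0.133]
ee_rot: [-1.571, 0.0, 0.15]
ft_force: [0.5, -1.2, -0.5]
grip_width: 0.0951
```

>>> {"op": "carry_out", "data": {"moves": [[0,0,0.01,0],[0,0,0.025,0],[0,0,0.045,0],[0,0,0.065,0],[0,0,0.08,0],[0,0,0.09,0],[0,0,0.09,0],[0,0,0.09,0]]}}

```text
t: 15.35
tcp_pos: [0.5975, 0.2428, 0.2227]
ee_rot: [-1.571, 0.0, 0.15]
ft_force: [0.1, 0.2, 0.1]
grip_width: 0.0952
```

Run:
```python
from h import *
from station import eyes,observe
s=observe(); print(s['t'],s['tcp_pos'].round(4),s['grip_width'],s['ft_force'])
ims=[]
for c,(x,y) in(('scene',(280,240)),('side',(290,110))):
    f=eyes.grab_frame(c); ims.append(cv2.resize(f['img'][y:y+140,x:x+140],(400,400),interpolation=cv2.INTER_CUBIC))
    print([(np.round(d['point'],3).tolist(),round(d['score'],2)) for l in('pot','pot_mass','mark') for d in eyes.spot_point(c,l) if d['point'][0]>.55])
cv2.imwrite('pics/c4.png',np.hstack(ims)[:,:,::-1])
```

```text
15.35 [0.5975 0.2428 0.2227] 0.09519797739798866 [0.06892746 0.20306496 0.06385522]
[([0.598, 0.238, -0.002], 0.88), ([0.596, 0.235, 0.076], 0.73), ([0.597, 0.242, -0.004], 0.78)]
[([0.597, 0.231, -0.005], 0.62), ([0.598, 0.234, 0.075], 0.9), ([0.62, 0.464, -0.0], 0.57), ([0.593, 0.239, -0.001], 0.7)]
```

View pics/c4.png

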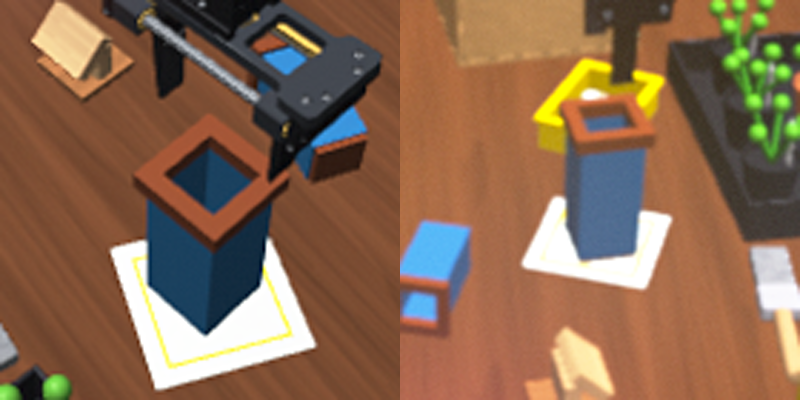

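The pot stands on the white square at about (0.597, 0.238), 3 mm from the mark centre, and the hand is off it. Now the touch: shut the fingers, go to the robot side, lower, and approach the rim slowly.

>>> {"op": "carry_out", "data": {"moves": [[0,0,0.02,0],[-0.01,-0.0015,0.02,0],[-0.025,-0.004,0.02,0],[-0.045,-0.007,0.02,0],[-0.065,-0.01,0.02,0],[-0.08,-0.012,0.02,0],[-0.089,-0.0134,0.02,0],[-0.089,-0.0134,0.02,0],[-0.089,-0.0134,0.02,0],[-0.089,-0.0134,0.02,0]], "grip": 255, "newtons": 5}}

```text
t: 16.75
tcp_pos: [0.5092, 0.2294, 0.2429]
ee_rot: [-1.571, -0.0, 0.15]
ft_force: [0.1, -0.3, 0.3]
grip_width: 0.0204
```

>>> {"op": "carry_out", "data": {"moves": [[0,0,-0.015,0],[0,0,-0.035,0],[0,0,-0.06,0],[0,0,-0.08,0],[0,0,-0.1,0],[0,0,-0.11,0],[0,0,-0.11,0],[0.01,0.0015,-0.11,0],[0.02,0.003,-0.11,0],[0.027,0.004,-0.11,0],[0.03,0.0045,-0.11,0],[0.03,0.0045,-0.11,0]]}}

```text
t: 17.95
tcp_pos: [0.5395, 0.234, 0.1334]
ee_rot: [-1.571, -0.001, 0.15]
ft_force: [0.1, -0.2, 0.5]
grip_width: 0.0004
```

Run:
```python
from h import *
from station import eyes,observe
s=observe(); print(s['t'],s['tcp_pos'].round(4),s['grip_width'],s['ft_force'])
ims=[]
for c,(x,y,n) in(('side',(320,120,80)),('wrist',(160,120,320))):
    f=eyes.grab_frame(c); ims.append(cv2.resize(f['img'][y:y+n,x:x+n],(400,400),interpolation=cv2.INTER_CUBIC))
cv2.imwrite('pics/c5.png',np.hstack(ims)[:,:,::-1])
```

```text
17.95 [0.5395 0.234  0.1334] 0.00044623700536109567 [ 0.05963695 -0.19956601  0.49069539]
```

View pics/c5.png

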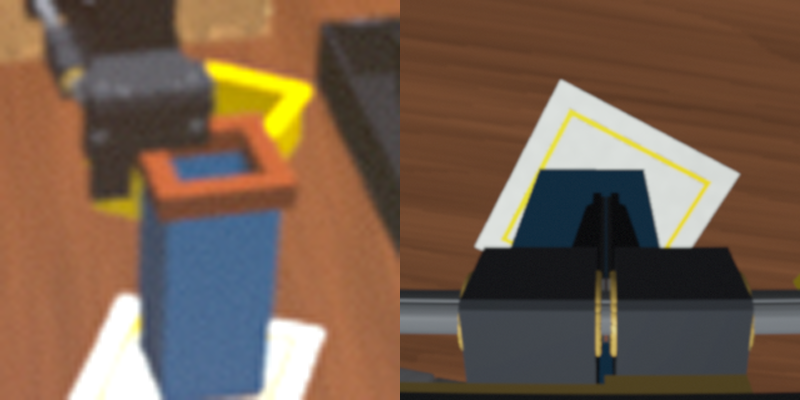

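The fingers sit beside the rim, about 8 mm off its left (robot-side) face and centred on it. I'm creeping in.

>>> {"op": "carry_out", "data": {"moves": [[0.002,0.0003,0,0],[0.004,0.0006,0,0],[0.005,0.0008,0,0],[0.006,0.0009,0,0],[0.007,0.001,0,0],[0.008,0.0012,0,0],[0.009,0.0014,0,0],[0.009,0.0014,0,0],[0.009,0.0014,0,0]]}}

```text
t: 18.95
tcp_pos: [0.5476, 0.2352, 0.1329]
ee_rot: [-1.571, 0.0, 0.15]
ft_force: [-2.0, 0.4, 0.1]
grip_width: 0.0001
```

Run:
```python
from h import *
from station import eyes,observe
ft=[]
ims=[]
for c,(x,y,n) in(('side',(320,120,80)),('scene',(300,240,120))):
    f=eyes.grab_frame(c); ims.append(cv2.resize(f['img'][y:y+n,x:x+n],(400,400),interpolation=cv2.INTER_CUBIC))
    s=observe(); ft.append(s['ft_force'].round(2))
    print([(np.round(d['point'],4).tolist(),round(d['score'],2)) for l in('pot','pot_mass') for d in eyes.spot_point(c,l) if d['point'][0]>.55]); ft.append(observe()['ft_force'].round(2))
print(s['t'],s['tcp_pos'].round(4),ft)
cv2.imwrite('pics/c6.png',np.hstack(ims)[:,:,::-1])
```

```text
[([0.5987, 0.2329, -0.0017], 0.86), ([0.5984, 0.2332, 0.073], 0.39), ([0.599, 0.2339, 0.077], 0.61), ([0.7774, -0.0401, -0.0013], 0.53)]
[([0.5976, 0.2353, -0.0011], 0.62), ([0.5974, 0.2331, 0.0769], 0.81)]
19.15 [0.5476 0.2352 0.1329] [array([-2.02, -0.27,  1.2 ]), array([-2.13, -0.13,  0.92]), array([-2.11, -0.14,  1.62]), array([-1.62, -0.58,  1.33])]
```

View pics/c6.png

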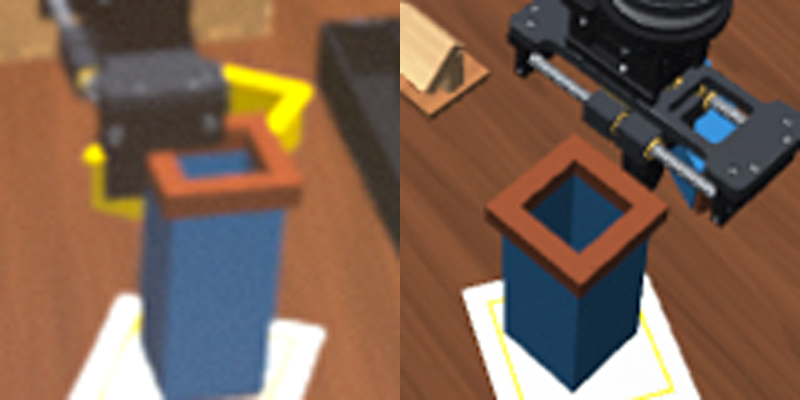

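The force is a steady −2 N in x and the rim has moved about 1 mm, so the touch was made. I'm retracting gently.

>>> {"op": "carry_out", "data": {"moves": [[-0.0005,-0.0001,0,0],[-0.001,-0.0002,0,0],[-0.0015,-0.0002,0,0],[-0.002,-0.0003,0,0],[-0.003,-0.0004,0,0],[-0.005,-0.0008,0,0],[-0.01,-0.0015,0,0],[-0.02,-0.003,0,0],[-0.035,-0.005,0,0],[-0.05,-0.007,0,0],[-0.06,-0.009,0,0],[-0.06,-0.009,0,0]]}}

```text
t: 20.45
tcp_pos: [0.4864, 0.2261, 0.1329]
ee_rot: [-1.571, 0.0, 0.151]
ft_force: [0.3, -0.9, 0.0]
grip_width: 0.0003
```

>>> {"op": "carry_out", "data": {"moves": [[-0.01,0,0.02,0],[-0.03,0,0.05,0],[-0.05,0,0.08,0],[-0.07,0,0.1,0],[-0.09,0,0.11,0],[-0.1,0,0.11,0],[-0.1,0,0.11,0],[-0.1,0,0.11,0],[-0.1,0,0.11,0]]}}

```text
t: 21.35
tcp_pos: [0.3879, 0.226, 0.2418]
ee_rot: [-1.571, 0.002, 0.15]
ft_force: [0.7, -0.9, 0.6]
grip_width: 0.0008
```

Run:
```python
from h import *
from station import eyes,observe
s=observe(); print(s['t'],s['tcp_pos'].round(4),s['ft_force'].round(2))
ims=[]
for c in('side','scene'):
    f=eyes.grab_frame(c); ims.append(cv2.resize(f['img'],(400,300)))
    for l in('pot','pot_mass','mark','shallow_pot','yellow_pot','bowl_pot','glue','blue_case'): print(l,[(np.round(d['point'],3).tolist(),round(d['score'],2)) for d in eyes.spot_point(c,l)[:4]])
cv2.imwrite('pics/c7.png',np.hstack(ims)[:,:,::-1])
```

```text
21.35 [0.3879 0.226  0.2418] [ 0.74 -0.89  0.57]
pot [([0.435, 0.216, 0.025], 0.93), ([0.205, 0.278, 0.023], 0.75), ([0.597, 0.231, -0.004], 0.64), ([0.508, -0.169, 0.034], 0.59)]
pot_mass [([0.598, 0.235, 0.076], 0.98), ([0.253, 0.292, 0.029], 0.96), ([0.418, 0.16, 0.027], 0.76), ([0.432, -0.177, 0.033], 0.6)]
mark [([0.592, 0.24, 0.0], 0.98)]
shallow_pot [([0.604, -0.267, -0.002], 0.73), ([0.598, 0.234, 0.072], 0.45)]
yellow_pot [([0.617, 0.464, -0.001], 0.79)]
bowl_pot [([0.566, -0.449, -0.003], 0.66)]
glue [([0.775, -0.039, -0.001], 0.89)]
blue_case [([0.4, -0.497, -0.002], 0.84)]
pot [([0.501, -0.174, 0.032], 0.95), ([0.595, 0.24, -0.001], 0.93), ([0.201, 0.276, 0.022], 0.78), ([0.432, 0.217, 0.027], 0.56)]
pot_mass [([0.256, 0.29, 0.025], 0.85), ([0.413, 0.157, 0.028], 0.76), ([0.598, 0.232, 0.076], 0.64), ([0.427, -0.183, 0.037], 0.59)]
mark [([0.598, 0.241, -0.002], 0.59)]
shallow_pot [([0.606, -0.268, -0.0], 0.62)]
yellow_pot [([0.618, 0.468, -0.002], 0.59)]
bowl_pot [([0.563, -0.45, -0.003], 0.81)]
glue [([0.778, -0.04, -0.003], 0.65), ([0.6, 0.242, -0.003], 0.41), ([0.766, 0.1, 0.001], 0.4)]
blue_case [([0.403, -0.491, -0.003], 0.98)]
```

View pics/c7.png

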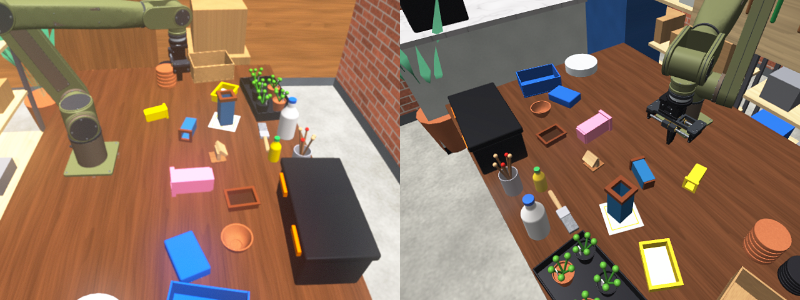

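The pot stands upright on the square, the hand is clear, and the bystanders are where they were. I'm handing in.

```bash
python3 -c "
from station import ctrl; print(ctrl.finish_job())"
```

```text
the job is handed in; nothing more can be done
None
```

I handed the job in at about 21 s; it reported no verdict. The pot is upright on the white square with the hand clear of it.

- **Tipping up:** I gripped the rim at 8 N and swung the pot about its foot edge until it was upright. Then I let go and confirmed it stood by itself at (0.649, 0.003).
- **Sliding:** I took the rim again at 8 N, slid the pot along the bench to the mark, and released it.
- **Touch test:** I touched the rim from the robot side with the fingers shut, at about 2 N. The rim moved about 1 mm, and I backed off slowly.

**Last checks:**
- **Pot:** the last readings put it at x 0.595–0.598, y 0.231–0.240. The mark's centre is at about (0.597, 0.241), so it is at most about 10 mm off, against 38 mm allowed.
- **Readings that differ:** the two cameras put the pot's base about 9 mm apart in y, which does not affect the result.
- **Other things:** the two bystander pots, the bowl, the bottle and the case were within 6 mm of where they started, which is measuring noise. I checked the brush only by eye in the picture.

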